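Caps into the bench steriliser

TASK

Sterilise the loose screw caps: swivel the flat cover of the steriliser fully aside, collect every loose white cap from the bench into the steel dish, and carry the dish level by its grip, with all the caps in it, into the steriliser chamber, setting it flat on the chamber floor. Then swivel the cover fully shut over it and press the start button. Leave the other things on the bench where they are.

Things in the scene. Friction and masses are not known exactly. Their poses are not given: they have to be found in the camera images.
- chamber: the steriliser, fixed: a white open-topped box, inside 124 mm along its x and 152 mm along its y, walls 6 mm thick, rim 78 mm above the bench. Origin: on the bench under the centre of the box; z up. A grey control block 60 mm (x) by 130 mm (y), 48 mm high, adjoins its -x wall (x -128 to -68 mm)
- chamber_floor (a point): centre of the chamber's steel inner floor, 12 mm above the bench; axes as the chamber's. The dish fits, either way round, with its x along the chamber's y (12 mm to spare on every side)
- cover (a joint): angle of the flat aluminium cover (140 by 168 mm, 5 mm thick, underside 81 mm above the bench) about its vertical pivot screw: 0 = shut, grows anticlockwise seen from above, to 1.9 rad at the stop; at 1.57 it lies wholly beyond the chamber's +x side. It stays where it is left (friction about 0.12 N m) and may start ajar by up to 0.3 rad
- cover_knob (a point): middle of the black upright knob on the cover, a cylinder 16 mm in diameter standing 36 mm above the cover's top (86 to 122 mm above the bench; this point is at 104 mm); it goes round the pivot at a radius of 131 mm. With the cover shut it is at x -50, y +50 mm in the chamber's frame
- cover_pivot (a point): top of the cover at the axis of the pivot screw, 86 mm above the bench, at the chamber's far left corner (x +78, y +78 mm in the chamber's frame)
- start_top (a point): centre of the top face of the round grey start button, 26 mm in diameter, in a black housing on the control block at x -100, y -30 mm in the chamber's frame; pressed straight down
- start (a joint): travel of the start button: 0 = out, 0.006 m = fully down (4 N); it springs back
- dish: steel dish, loose, about 250 g: a flat tray 128 mm (its x) by 100 mm (its y) outside, floor 4 mm thick, rim 14 mm above its underside and 4 mm thick. An upright grip fin along its x divides it, with room for two caps on each side. Origin: centre of the underside; z up
- dish_grip (a point): where to hold the dish, 46 mm above its underside, on the fin: 44 mm long (x), 12 mm thick (y), centred on the dish, its plain top 60 mm above the underside. Hold from above, fingers closing along the dish's y. Axes as the dish's
- cap1: loose white plastic screw cap (upright unless knocked over), a solid cylinder 28 mm in diameter and 22 mm tall, 15 g; its origin is the middle of the cylinder (11 mm above the bench when standing), z along its axis. Three or four caps are present; an absent one reads None from the start
- cap2: loose white plastic screw cap (upright unless knocked over), a solid cylinder 28 mm in diameter and 22 mm tall, 15 g; its origin is the middle of the cylinder (11 mm above the bench when standing), z along its axis. Three or four caps are present; an absent one reads None from the start
- cap3: loose white plastic screw cap (upright unless knocked over), a solid cylinder 28 mm in diameter and 22 mm tall, 15 g; its origin is the middle of the cylinder (11 mm above the bench when standing), z along its axis. Three or four caps are present; an absent one reads None from the start
- cap4: loose white plastic screw cap (upright unless knocked over), a solid cylinder 28 mm in diameter and 22 mm tall, 15 g; its origin is the middle of the cylinder (11 mm above the bench when standing), z along its axis. Three or four caps are present; an absent one reads None from the start
- jar: small closed amber jar, 56 mm in diameter, 65 mm high. A bystander, to be left where it is. Origin at the centre of its underside.
- timer: flat grey bench timer, 70 mm by 60 mm, 22 mm high. A bystander, to be left where it is. Origin at the centre of its underside.
- petri: closed pale clear Petri dish, 90 mm in diameter, 15 mm high. A bystander, to be left where it is. Origin at the centre of its underside.
- pad: black rubber block, 50 mm by 30 mm, 18 mm high. A bystander, to be left where it is. Origin at the centre of its underside.
- tipbox: box of pipette tips, 85 mm by 120 mm, 70 mm high with the tips. A bystander, to be left where it is. Origin at the centre of its underside.
Mind the look-alikes: they are no part of the job. Leave any brown or red look-alike of the cap2 alone. What is shaped like the cap4 but brown is not meant.

How it is judged (in metres and radians):
On the way, in this order (a step that is already met when the one before it is completed fails the run):
1. the cover is swivelled aside, clear of the chamber (value of joint cover above 1.35 rad), for 0.2 s.
2. the dish is lifted off the bench, level, with every cap in it (height (world z) of dish above 0.03 m and angle between dish's own z axis and vertical below 0.25 rad and x of cap1 in the frame of dish between -0.053 and 0.053 m and y of cap1 in the frame of dish between -0.039 and 0.039 m and z of cap1 in the frame of dish between 0 and 0.045 m and x of cap2 in the frame of dish between -0.053 and 0.053 m and y of cap2 in the frame of dish between -0.039 and 0.039 m and z of cap2 in the frame of dish between 0 and 0.045 m and x of cap3 in the frame of dish between -0.053 and 0.053 m and y of cap3 in the frame of dish between -0.039 and 0.039 m and z of cap3 in the frame of dish between 0 and 0.045 m and x of cap4 in the frame of dish between -0.053 and 0.053 m and y of cap4 in the frame of dish between -0.039 and 0.039 m and z of cap4 in the frame of dish between 0 and 0.045 m), for 0.2 s.
3. the dish stands flat on the chamber floor with every cap in it (x of dish in the frame of chamber between -0.03 and 0.03 m and y of dish in the frame of chamber between -0.03 and 0.03 m and z of dish in the frame of chamber between 0.004 and 0.02 m and angle between dish's own z axis and vertical below 0.12 rad and x of cap1 in the frame of dish between -0.053 and 0.053 m and y of cap1 in the frame of dish between -0.039 and 0.039 m and z of cap1 in the frame of dish between 0 and 0.045 m and x of cap2 in the frame of dish between -0.053 and 0.053 m and y of cap2 in the frame of dish between -0.039 and 0.039 m and z of cap2 in the frame of dish between 0 and 0.045 m and x of cap3 in the frame of dish between -0.053 and 0.053 m and y of cap3 in the frame of dish between -0.039 and 0.039 m and z of cap3 in the frame of dish between 0 and 0.045 m and x of cap4 in the frame of dish between -0.053 and 0.053 m and y of cap4 in the frame of dish between -0.039 and 0.039 m and z of cap4 in the frame of dish between 0 and 0.045 m), for 0.2 s.
4. the cover is swivelled shut over it (all of step 3 and value of joint cover below 0.08 rad), for 0.2 s.
5. the start button is pressed with the cover shut (value of joint start above 0.004 m and value of joint cover below 0.08 rad), for 0.05 s.
At the end, for the whole second after the job is handed in: The dish rests flat on the chamber floor (within 30 mm of the middle, tilted under 0.12 rad), every cap present lies at rest inside its rim, the cover is shut to within 0.08 rad, and the button, pressed after shutting, is out again (all of step 4 and linear speed of each of dish, cap1, cap2, cap3, cap4 below 0.03 m/s and value of joint start below 0.002 m); the robot touches nothing.
It fails at once if a bystander is moved more than 40 mm (distance of any of jar, timer, petri, pad, tipbox from where it was at the start of the episode above 0.04 m).
It fails at once if the dish is tilted more than 0.4 rad while carried (contact force between the fingers and dish above 2 N and height (world z) of dish above 0.03 m and angle between dish's own z axis and vertical above 0.4 rad).
Of cap1, cap2, cap3, cap4 only 3 to 4 are there at a start; the rules pass over those that are not, and their reading is None.
At some moment in a run one of cap1, cap2, cap3, cap4, dish may be knocked a few centimetres aside while the robot is not near it.
Once in a run the grip may slacken for a moment while it holds something.
It also fails if it takes over 192 s, if anything falls off the work surface, if the arm or the gripper's body presses on something with over 40 N, if the wrist force passes 120 N, or if a joint passes its speed limit or range.

ROBOT

A 6-joint arm with a two-finger parallel gripper is mounted at the origin on the work surface. World frame = base frame: x ahead of the robot, y to its left, z up, the work surface at z = 0. Lengths are in mm, angles in rad, forces in N, time in s.
With the tool pointing down it reaches from about 275 to 750 mm from the base axis. Payload 10.2 kg.
Tool frame: the origin (TCP) lies between the finger pads; the fingertips stand 14 mm ahead of it and the grasp point (between the pads) lies 5 mm behind it (tip_reach is the distance from the TCP to the fingertips, in mm); z points along the fingers, y is the line along which they close (so a half turn about z gives the same grasp; the last joint's range is limited). The gripper opens to 85 mm and grips with 20 to 120 N. Pads are 22 mm wide; open, the fingers measure 114 mm over their backs; the gripper's body (76 mm by 85 mm) begins 54 mm behind the grasp point. The pads swing forward as they close: fully open they stand 13 mm farther back than shut.
Start: joints at [-1.483, 0.313, 1.498, -0, 1.331, -0.223], TCP at [160.543, -499.857, 245.294] pointing down, gripper open.
Joint ranges: [-2.94, 2.94], [-0.97, 2.17], [0.19, 2.56], [-1.23, 4.37], [0.02, 3.11], [-2.88, 2.88]. Speed limits (rad/s): [2.39, 2.39, 3.01, 3.14, 3.14, 3.14].

INTERFACE

Orientations are given as a unit quaternion [w, x, y, z].
In Python, from rig import * gives the robot as it stands.
- The arm moves only by the tool arm_command, never from a script. Its argument "steps" is a list that holds one entry, the list of rows, each a list of 7 numbers: the opening, from 0 (shut) to 1 (fully open), then the shift along the tool's x, y, z each as a share of 0.05 m, from -1 to 1, then the turn, a rotation vector about the tool's x, y, z each as a share of 0.15 rad, from -1 to 1. A call has 1 to 8 rows; each row shifts and turns the commanded pose from where the row before left it, along the tool's axes as they then stand; what a row does not reach is not made up. A row lasts 1/8 s, in which the tool goes at most 62.5 mm and 10.7 degrees, less where a joint would pass 70% of its speed; a pose out of reach is approached as far as the arm can. A call with a number of a shift or a turn outside -1 to 1 is refused whole. A call with a gripper value outside its range is refused whole. The fingers move at their own pace and stop on an object; "squeeze" is the grip in N (left out, the last holds). Time passes only in rows, so rows that do not move let the fingers close. It gives the time, the measured TCP pose, the force, the opening and the grip force at its end, in the units of the state.
- sense(): the state, without advancing time (a new reading comes with each control period).
- capture(name): name is "scene" or "top" or "wrist"; returns the picture (480x640x3 uint8, red, green, blue); there is no depth.
- get_calibration(name): a dict with "intrinsics" (3x3 intrinsics, pixels), "rvec" (rotation vector, rad) and "tvec" (3), from world to camera coordinates, as OpenCV has them; the wrist camera has in their place "T_tool_cam" (4x4, takes a point from camera to tool coordinates, whose origin is the TCP and whose axes are the flange's). Camera axes: x right, y down, z forward; pixel columns grow to the right and rows downward; lengths in mm; the calibration is good to about 2 mm. A picture is of the moment at which its call begins: read the wrist's pose just before it. get_calibration takes no time and is no camera call.
- finish_job(): hands the job in; it is judged then, once.
The state is a dict: "time_s": time; "joints": joint angles; "dq": joint speeds; "tau": joint torques, N m; "eef_pos": TCP position; "ee_rot": TCP orientation; "force": force on the tool from outside, world axes, zero at the start; "wrist_torque": the same for the moment, N m; "grip_width": opening from 0.0 (shut) to 1.0 (fully open); "grip_force": force on a finger pad.
Only numpy, scipy, OpenCV 4.12 (cv2) and the standard library are available. Lean on these libraries where they do the work, as an engineer would, in place of code of your own. Each camera call takes 0.05 s, during which the arm holds its last target. There are 200 camera calls.

## Working session

There is one attempt and no reset: what is moved stays moved. The work goes in short steps, Python scripts to look and compute and a tool call to move; the robot and the scene stay as the last step left them, time stands still between calls to the robot, and variables do not carry over. Pictures are saved under pics/ and viewed, at most 14 in all, crops included, and the job is handed in when it is done.

Besides the shell and the picture viewer there is one more tool, called as a command line: name --argument value ..., lists and objects as JSON in quotes. arm_command: Moves the arm, as the interface text tells. Its arguments: {"type":"object","properties":{"steps":{"type":"array"},"squeeze":{"type":"number"}},"required":["steps"]}

```bash
mkdir -p pics; ls; cat > h.py <<'E'
from rig import *
import numpy as np, cv2
from scipy.spatial.transform import Rotation as R
def cam(n,s=None):
    c=get_calibration(n); K=np.array(c["intrinsics"],float)
    if n=="wrist":
        s=s or sense(); q=s["ee_rot"]; T=np.array(c["T_tool_cam"],float)
        Rt=R.from_quat([q[1],q[2],q[3],q[0]]).as_matrix()
        return K,Rt@T[:3,:3],Rt@T[:3,3]+np.array(s["eef_pos"])
    r=cv2.Rodrigues(np.array(c["rvec"],float))[0]; return K,r.T,-r.T@np.array(c["tvec"],float).ravel()
def ray(C,u,v,z):
    K,Rm,o=C; d=Rm@np.linalg.solve(K,[u,v,1.]); return o+d*(z-o[2])/d[2]
def proj(C,p):
    K,Rm,o=C; x=K@(Rm.T@(np.array(p,float)-o)); return x[:2]/x[2]
def snap(n,f):
    s=sense(); im=cv2.cvtColor(np.array(capture(n)),cv2.COLOR_RGB2BGR); cv2.imwrite("pics/"+f,im); return im,cam(n,s)
def blobs(m,amin=60):
    n,l,st,c=cv2.connectedComponentsWithStats(m.astype(np.uint8)); return [(c[i].round(1).tolist(),st[i].tolist()) for i in range(1,n) if st[i][4]>=amin]
E
python3 - <<'E'
from h import *
for n in("top","scene"):
    im,C=snap(n,n+"0.png"); print(n,C[2].round(),C[1][:,2].round(2))
print(sense())
print(get_calibration("wrist"))
E
```

```text
pics
top [452. -70. 927.] [ 0.1  -0.01 -0.99]
scene [ 905. -624.  972.] [-0.32  0.51 -0.8 ]
{'time_s': 0.1, 'joints': array([-1.48339147e+00,  3.13414791e-01,  1.49835221e+00, -7.17804426e-06,
        1.33100544e+00, -2.23412436e-01]), 'dq': array([-0.00055019, -0.00160639, -0.0033755 , -0.00037267,  0.00096274,
        0.00113043]), 'tau': array([ 3.69972709e-03, -4.12897038e+01, -2.60137957e+01, -7.98929204e-05,
        3.05663190e-03, -1.05768844e-06]), 'eef_pos': array([ 160.52598393, -499.63425824,  244.78503096]), 'ee_rot': array([-5.88764347e-04,  9.87948057e-01,  1.54784652e-01,  3.66061355e-05]), 'force': array([ 1.46223348, -1.09102218,  0.28575907]), 'wrist_torque': array([-0.02191422, -0.01412079,  0.01426546]), 'grip_force': 0.0, 'grip_width': 0.996309968310312}
{'intrinsics': array([[333.30059375,   0.        , 317.88016786],
       [  0.        , 333.30059375, 237.94288893],
       [  0.        ,   0.        ,   1.        ]]), 'T_tool_cam': array([[-2.63223030e-05, -9.47322386e-01, -3.20281590e-01,
         8.16981077e+01],
       [ 9.99999997e-01, -4.75957463e-05,  5.85928559e-05,
         5.47834342e-01],
       [-7.07503653e-05, -3.20281588e-01,  9.47322384e-01,
        -1.26943027e+02],
       [ 0.00000000e+00,  0.00000000e+00,  0.00000000e+00,
         1.00000000e+00]])}
```

View pics/top0.png

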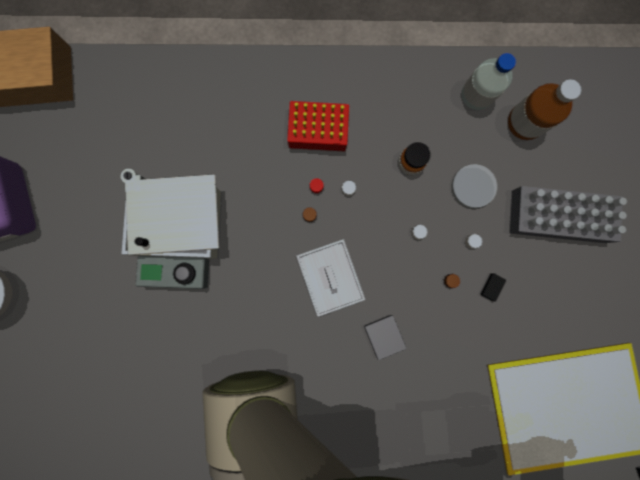

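View pics/scene0.png

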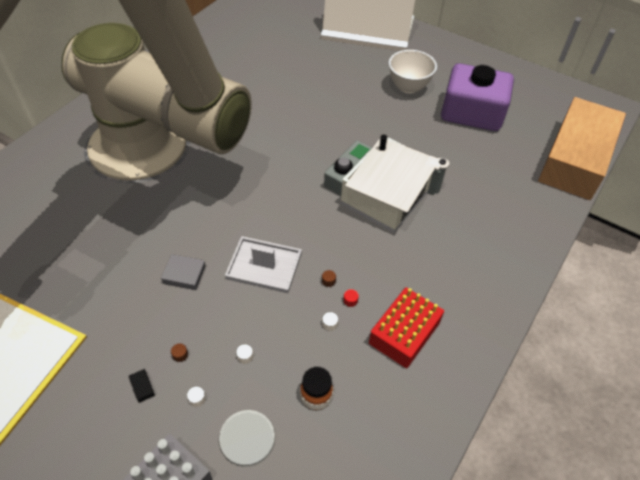

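Both pictures agree. White caps are at top pixels (349,188), (420,232) and (475,241). The look-alikes are brown at (310,215) and (452,281), and red at (316,186). The dish is at (331,278), the chamber at (170,215) with its pivot at (129,175), the knob at (141,242) and the button at (184,273).

```bash
python3 - <<'E'
from h import *
im=cv2.imread("pics/top0.png");C=cam("top");S=cam("scene")
print(C[0][0,0])
for n,uv,z in[("w1",(349,188),22),("w2",(420,232),22),("w3",(475,241),22),("br1",(310,215),22),("red",(316,186),22),("br2",(452,281),22),("pivot",(129,175),86),("knob",(141,242),122),("button",(184,273),55),("petri",(475,186),15),("jar",(416,155),65),("pad",(493,287),18),("timer",(385,337),22),("dish",(331,278),14)]:
    print(n,ray(C,*uv,z).round(0))
hsv=cv2.cvtColor(im,cv2.COLOR_BGR2HSV)
w=(hsv[...,1]<60)&(hsv[...,2]>150)
for c,st in blobs(w,50): print(c,st, ray(C,*c,22).round(1))
im2=cv2.imread("pics/scene0.png")
a=cv2.resize(im[160:300,110:220],None,fx=3.6,fy=3.6,interpolation=cv2.INTER_CUBIC)
b=cv2.resize(im[175:325,290:380],None,fx=3.36,fy=3.36,interpolation=cv2.INTER_CUBIC)
cv2.imwrite("pics/crop1.png",np.hstack([a,b]))
print(a.shape,b.shape)
E
```

```text
454.9378270855581
w1 [ 634. -145.   22.]
w2 [ 545. -287.   22.]
w3 [ 527. -397.   22.]
br1 [578. -66.  22.]
red [638. -78.  22.]
br2 [ 448. -348.   22.]
pivot [644. 274.  86.]
knob [515. 232. 122.]
button [461. 173.  55.]
petri [ 641. -403.   15.]
jar [ 691. -272.   65.]
pad [ 436. -431.   18.]
timer [ 338. -214.   22.]
dish [ 453. -109.   14.]
[570.6, 88.8] [562, 80, 18, 18, 259] [ 845.2 -606.    22. ]
[170.8, 213.2] [122, 169, 96, 85, 6448] [580.9 212.8  22. ]
[348.6, 186.9] [343, 181, 12, 13, 122] [ 636.1 -144.    22. ]
[420.0, 231.2] [414, 225, 13, 13, 124] [ 546.7 -286.8   22. ]
[474.7, 240.6] [469, 235, 12, 12, 120] [ 528.2 -396.1   22. ]
[329.7, 278.2] [298, 240, 66, 76, 2712] [ 452.4 -105.8   22. ]
[188.2, 254.0] [163, 250, 47, 7, 121] [499.2 175.4  22. ]
[0.8, 292.5] [0, 281, 3, 24, 58] [422.2 540.4  22. ]
[571.9, 401.2] [496, 351, 144, 107, 11219] [ 217.2 -574.5   22. ]
(504, 396, 3) (504, 302, 3)
```

View pics/crop1.png

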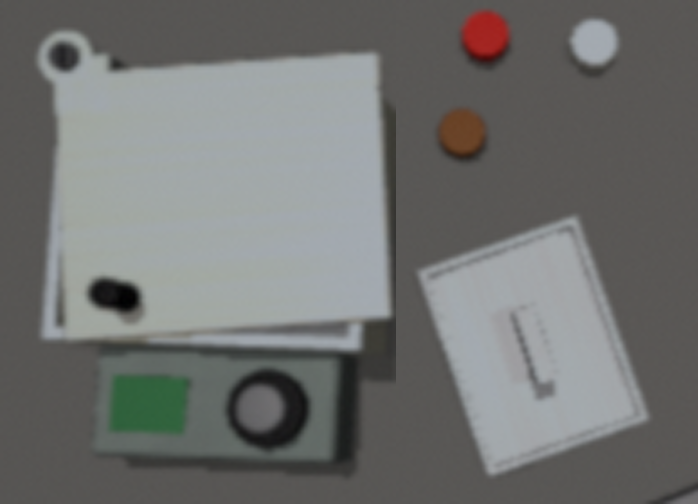

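The crop confirms the white cap beside red and brown ones, the cover slightly ajar, and the dish corners. Next I'll fit the poses of the chamber, dish and cover.

```bash
cat > fit.py <<'E'
from h import *
def fit2(L,W):
    L=np.array(L,float);W=np.array(W,float);l=L-L.mean(0);w=W-W.mean(0)
    a=np.arctan2((l[:,0]*w[:,1]-l[:,1]*w[:,0]).sum(),(l*w).sum()); r=np.array([[np.cos(a),-np.sin(a)],[np.sin(a),np.cos(a)]])
    t=W.mean(0)-r@L.mean(0); return a,t,(W-(L@r.T+t)).round(1)
def loc(a,t,p): r=np.array([[np.cos(a),-np.sin(a)],[np.sin(a),np.cos(a)]]); return r@np.array(p)+t
E
python3 - <<'E'
from fit import *
C=cam("top")
f=lambda u,v,z: ray(C,u,v,z)[:2]
W=[f(182.5,273.3,56),f(121.7,253.9,78),f(210,256.7,78),f(136.4,285.6,48),f(203.6,287.8,48),f(127.8,175.3,90)]
L=[(-100,-30),(-68,82),(-68,-82),(-128,65),(-128,-65),(78,78)]
a,t,e=fit2(L,W);print("chamber",a,t,e.tolist())
P=loc(a,t,(78,78));k=f(139.2,241.1,122);d=k-P;d0=loc(a,t,(-50,50))-P
print("pivot",P,"knob",k,np.hypot(*d),"cover",np.arctan2(d0[0]*d[1]-d0[1]*d[0],d0@d))
D=np.array([f(297.1,255.4,14),f(343.9,239.6,14),f(365,299.4,14),f(318,315.8,14)])
print("dish",D.mean(0),[np.hypot(*(D[i]-D[i-1])).round(1) for i in range(4)])
x=(D[1]-D[2]+D[0]-D[3]);print("dish x dir",np.degrees(np.arctan2(x[1],x[0])))
print("button",loc(a,t,(-100,-30)),"floor reach",np.hypot(*t))
E
```

```text
chamber -0.029096454549242808 [562.18385412 199.31027843] [[-0.7, 3.6], [-0.6, 0.6], [-0.4, 0.2], [0.9, -2.6], [0.9, -1.2], [-0.1, -0.7]]
pivot [642.42004214 275.00805998] knob [516.53901309 235.66659687] 131.88549652603533 cover 0.11664997768176971
dish [ 454.07929555 -108.65122871] [np.float64(126.7), np.float64(99.4), np.float64(126.3), np.float64(98.9)]
dish x dir 19.36646932747059
button [461.35341084 172.23221151] floor reach 596.4690041565308
```

```bash
cat >> fit.py <<'E'
def to(x,y,z,yaw=None,s=None):
    s=s or sense(); q=s["ee_rot"]; Rt=R.from_quat([q[1],q[2],q[3],q[0]])
    m=Rt.as_matrix(); y0=np.arctan2(m[1,0],m[0,0]); p=np.array(s["eef_pos"])
    d=np.array([x,y,z])-p
    dy=0 if yaw is None else (yaw-y0+np.pi)%(2*np.pi)-np.pi
    print("t",round(s["time_s"],2),"pos",p.round(1),"yaw",round(y0,3),"tilt",m[:,2].round(3),"grip",round(s["grip_width"],3),round(s["grip_force"],1))
    print(" shift/50 tool xyz",(m.T@d/50).round(2),"turn z/.15",round(-dy/.15,2))
    if yaw is not None: print("   shift if turned first",(R.from_euler("z",dy).as_matrix()@m).T.dot(d).__truediv__(50).round(2))
E
python3 - <<'E'
from fit import *
to(516.5,235.7,150)
E
```

```text
t 0.1 pos [ 160.5 -499.6  244.8] yaw 0.311 tilt [-0.     0.001 -1.   ] grip 0.996 0.0
 shift/50 tool xyz [ 11.28 -11.82   1.91] turn z/.15 0.0
```

arm_command --steps '[[[1,0.6,-0.65,0,0,0,0],[1,0.6,-0.65,0,0,0,0],[1,0.6,-0.65,0,0,0,0],[1,0.6,-0.65,0,0,0,0],[1,0.6,-0.65,0,0,0,0],[1,0.6,-0.65,0,0,0,0],[1,0.6,-0.65,0,0,0,0],[1,0.6,-0.65,0,0,0,0]]]' --squeeze 30

```text
time_s: 1.1
eef_pos: [309.8, -177.5, 245.2]
ee_rot: [-0.0, 0.988, 0.155, -0.0]
force: [0.4, -0.7, 0.5]
grip_width: 0.998
grip_force: 0.0
```

arm_command --steps '[[[1,0.6,-0.65,0,0,0,0],[1,0.6,-0.65,0,0,0,0],[1,0.6,-0.65,0,0,0,0],[1,0.6,-0.65,0,0,0,0],[1,0.6,-0.65,0,0,0,0],[1,0.6,-0.65,0,0,0,0],[1,0.6,-0.65,0,0,0,0],[1,0,0,0,0,0,0]]]'

```text
time_s: 2.1
eef_pos: [440.1, 103.8, 244.8]
ee_rot: [-0.0, 0.988, 0.156, -0.0]
force: [0.5, 0.2, 0.2]
grip_width: 0.999
grip_force: 0.0
```

```bash
python3 - <<'E'
from fit import *
to(516.5,235.7,150)
E
```

```text
t 2.1 pos [440.1 103.8 244.8] yaw 0.314 tilt [-0.001  0.    -1.   ] grip 0.999 0.0
 shift/50 tool xyz [ 2.27 -2.04  1.89] turn z/.15 0.0
```

arm_command --steps '[[[1,0.57,-0.51,0.25,0,0,0],[1,0.57,-0.51,0.25,0,0,0],[1,0.57,-0.51,0.25,0,0,0],[1,0.56,-0.51,0.25,0,0,0],[1,0,0,0,0,0,0]]]'

```text
time_s: 2.72
eef_pos: [516.7, 234.2, 193.7]
ee_rot: [0.0, 0.988, 0.155, -0.001]
force: [-0.6, -1.2, 0.4]
grip_width: 0.998
grip_force: 0.0
```

```bash
python3 - <<'E'
from fit import *
to(516.5,235.7,107)
im,C=snap("wrist","w1.png")
m=(im.max(2)<45)
for c,st in blobs(m,80): print(c,st,ray(C,*c,112).round(1))
print(proj(C,(516.5,235.7,122)))
im,C=snap("top","top1.png")
hsv=cv2.cvtColor(im,cv2.COLOR_BGR2HSV)
w=(hsv[...,1]<60)&(hsv[...,2]>150)
for c,st in blobs(w,50): print(c,st, ray(C,*c,22).round(1))
E
```

```text
t 2.73 pos [516.7 234.2 193.7] yaw 0.312 tilt [-0.003 -0.001 -1.   ] grip 0.998 0.0
 shift/50 tool xyz [ 0.01 -0.03  1.73] turn z/.15 0.0
[315.3, 250.1] [304, 232, 23, 36, 677] [518.6 236.1 112. ]
[613.1, 244.9] [604, 232, 20, 28, 320] [583.   48.7 112. ]
[363.0, 299.2] [342, 282, 46, 45, 940] [493.6 192.8 112. ]
[318.2, 424.0] [0, 303, 640, 177, 54245] [374.7 187.6 112. ]
[314.77863212 258.71641712]
[570.6, 88.6] [562, 80, 18, 18, 267] [ 845.6 -606.    22. ]
[177.3, 208.0] [121, 169, 97, 80, 5148] [591.5 200.2  22. ]
[348.6, 186.9] [343, 181, 12, 13, 124] [ 636.1 -144.    22. ]
[419.9, 231.2] [414, 225, 13, 13, 132] [ 546.7 -286.6   22. ]
[474.8, 240.6] [469, 235, 13, 12, 124] [ 528.2 -396.3   22. ]
[130.0, 247.2] [122, 238, 19, 16, 134] [512.3 291.3  22. ]
[330.1, 278.0] [298, 240, 66, 76, 2878] [ 452.7 -106.6   22. ]
[202.1, 253.9] [192, 250, 18, 7, 57] [499.5 147.9  22. ]
[570.1, 408.5] [496, 350, 144, 119, 13415] [ 203.6 -570.2   22. ]
[280.3, 467.1] [250, 458, 59, 22, 679] [ 95.2 -12.   22. ]
```

View pics/w1.png

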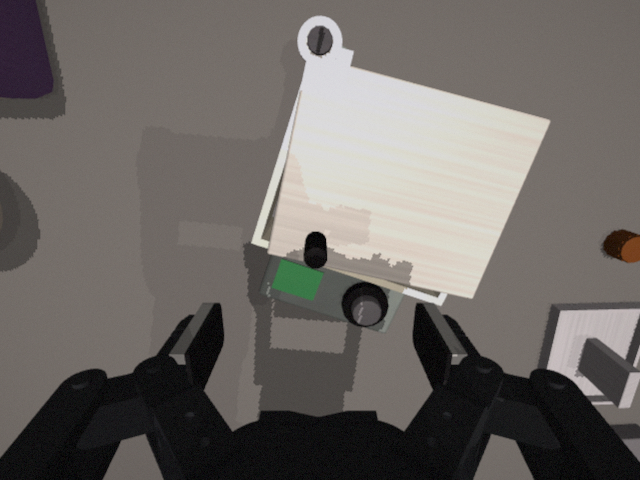

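View pics/top1.png

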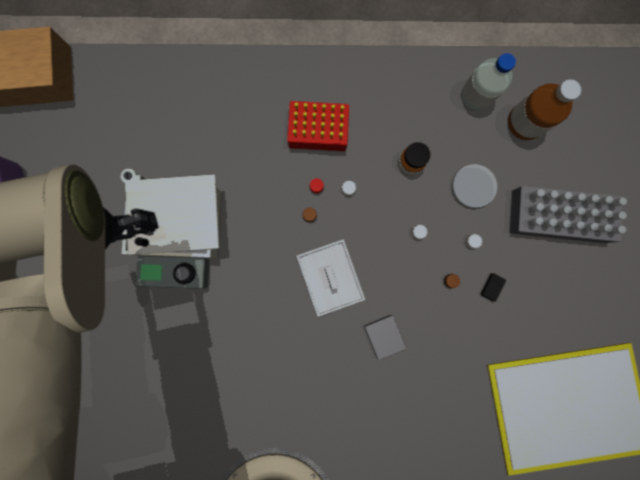

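The wrist view shows the knob at (316,250), between the open fingers and where I predicted it. The top view has no fourth cap anywhere. Next: descend and grip the knob.

arm_command --steps '[[[1,0,-0.03,0.45,0,0,0],[1,0,0,0.45,0,0,0],[1,0,0,0.45,0,0,0],[1,0,0,0.35,0,0,0],[0,0,0,0,0,0,0],[0,0,0,0,0,0,0],[0,0,0,0,0,0,0],[0,0,0,0,0,0,0]]]' --squeeze 30

```text
time_s: 3.82
eef_pos: [516.5, 235.2, 111.0]
ee_rot: [-0.0, 0.988, 0.155, 0.0]
force: [-2.1, -1.8, 4.3]
grip_width: 0.171
grip_force: 29.1
```

```bash
python3 - <<'E'
from fit import *
s=sense();print(s["joints"].round(2))
p=np.array(s["eef_pos"][:2]);to(516.5,235.7,107)
P=np.array([642.4,275.]);d=p-P;a0=np.arctan2(d[1],d[0]);r=131;y=0.312
print(np.hypot(*d))
pr=p
N=20
for i in range(1,N+1):
    a=a0+1.58*i/N; q=P+r*np.array([np.cos(a),np.sin(a)]); d=q-pr
    print(i,(np.array([np.cos(y)*d[0]+np.sin(y)*d[1], np.sin(y)*d[0]-np.cos(y)*d[1]])/50).round(2), q.round(0)); pr=q
E
```

```text
[ 0.22  0.54  1.53 -0.    1.07  1.48]
t 3.83 pos [516.5 235.2 111. ] yaw 0.311 tilt [ 0.001  0.    -1.   ] grip 0.171 29.1
 shift/50 tool xyz [ 0.   -0.01  0.08] turn z/.15 0.0
132.06221288283842
1 [0.03 0.21] [521. 226.]
2 [0.02 0.21] [525. 216.]
3 [0.04 0.2 ] [530. 207.]
4 [0.06 0.2 ] [536. 199.]
5 [0.07 0.19] [542. 190.]
6 [0.09 0.19] [549. 183.]
7 [0.1  0.18] [557. 176.]
8 [0.11 0.17] [565. 169.]
9 [0.13 0.16] [574. 164.]
10 [0.14 0.15] [583. 158.]
11 [0.15 0.14] [592. 154.]
12 [0.16 0.13] [602. 150.]
13 [0.17 0.11] [612. 148.]
14 [0.18 0.1 ] [622. 146.]
15 [0.19 0.09] [632. 144.]
16 [0.19 0.07] [642. 144.]
17 [0.2  0.06] [653. 144.]
18 [0.2  0.04] [663. 146.]
19 [0.21 0.02] [673. 148.]
20 [0.21 0.01] [683. 150.]
```

arm_command --steps '[[[0,0.05,0.42,0,0,0,0],[0,0.1,0.4,0,0,0,0],[0,0.16,0.38,0,0,0,0],[0,0.21,0.35,0,0,0,0],[0,0.27,0.31,0,0,0,0],[0,0,0,0,0,0,0]]]'

```text
time_s: 4.58
eef_pos: [584.3, 157.3, 110.7]
ee_rot: [0.0, 0.988, 0.154, 0.001]
force: [1.0, -1.3, 6.2]
grip_width: 0.17
grip_force: 30.2
```

arm_command --steps '[[[0,0.31,0.27,0,0,0,0],[0,0.35,0.21,0,0,0,0],[0,0.38,0.16,0,0,0,0],[0,0.4,0.1,0,0,0,0],[0,0.42,0.03,0,0,0,0],[0,0,0,0,0,0,0]]]'

```text
time_s: 5.32
eef_pos: [684.1, 149.7, 110.5]
ee_rot: [0.001, 0.988, 0.155, 0.001]
force: [1.1, -1.0, 6.3]
grip_width: 0.172
grip_force: 30.4
```

```bash
python3 - <<'E'
from fit import *
to(683,150,107)
p=np.array(sense()["eef_pos"][:2])-[642.4,275];print(np.hypot(*p),sense()["force"])
im,C=snap("top","top2.png")
cv2.imwrite("pics/top2c.png",cv2.resize(im[100:320,90:390],None,fx=2,fy=2))
E
```

```text
t 5.33 pos [684.1 149.7 110.5] yaw 0.311 tilt [ 0.002 -0.001 -1.   ] grip 0.172 30.4
 shift/50 tool xyz [-0.02 -0.01  0.07] turn z/.15 0.0
132.116256201559 [ 1.12728449 -0.9501979   6.2945697 ]
```

View pics/top2c.png

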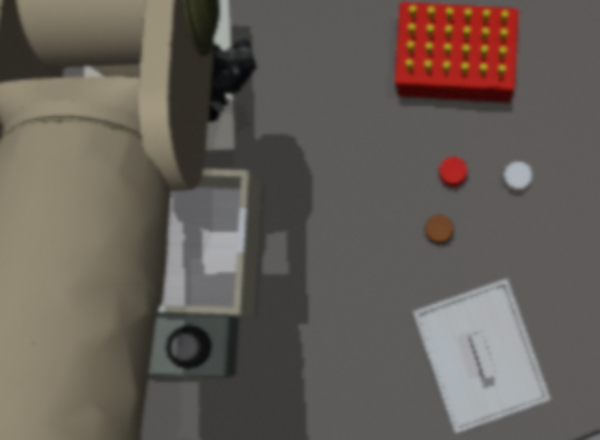

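The cover is fully aside and the chamber is open at crop (205,245). Next come the release and the move to the first cap.

```bash
cat >> fit.py <<'E'
def plan(x,y,z,yaw,n,p=None,y0=None):
    s=sense();q=s["ee_rot"];m=R.from_quat([q[1],q[2],q[3],q[0]]).as_matrix()
    if y0 is None: y0=np.arctan2(m[1,0],m[0,0])
    if p is None: p=np.array(s["eef_pos"])
    dy=(yaw-y0+np.pi)%(2*np.pi)-np.pi; d=(np.array([x,y,z])-p)/50/n
    print("from",np.round(p,1),round(y0,3),"turn/row",round(-dy/n/.15,2))
    for i in range(n):
        a=y0+dy*i/n; print((np.array([np.cos(a)*d[0]+np.sin(a)*d[1],np.sin(a)*d[0]-np.cos(a)*d[1],-d[2]])).round(2).tolist())
E
python3 - <<'E'
from fit import *
plan(636,-144,150,1.909,12,p=np.array([684.1,149.7,185.5]))
E
```

```text
from [684.1 149.7 185.5] 0.311 turn/row -0.89
[-0.23, 0.44, 0.06]
[-0.28, 0.41, 0.06]
[-0.33, 0.37, 0.06]
[-0.38, 0.32, 0.06]
[-0.42, 0.27, 0.06]
[-0.45, 0.21, 0.06]
[-0.47, 0.15, 0.06]
[-0.49, 0.08, 0.06]
[-0.5, 0.02, 0.06]
[-0.49, -0.05, 0.06]
[-0.48, -0.12, 0.06]
[-0.46, -0.18, 0.06]
```

arm_command --steps '[[[0.5,0,0,0,0,0,0],[0.5,0,0,0,0,0,0],[0.5,0,0,-0.5,0,0,0],[0.5,0,0,-0.5,0,0,0],[0.5,0,0,-0.5,0,0,0],[0.5,0,0,0,0,0,0]]]'

```text
time_s: 6.12
eef_pos: [683.2, 150.5, 186.9]
ee_rot: [0.0, 0.988, 0.155, 0.002]
force: [1.0, -0.3, -0.6]
grip_width: 0.5
grip_force: 0.0
```

arm_command --steps '[[[0.6,-0.23,0.44,0.06,0,0,-0.89],[0.6,-0.28,0.41,0.06,0,0,-0.89],[0.6,-0.33,0.37,0.06,0,0,-0.89],[0.6,-0.38,0.32,0.06,0,0,-0.89],[0.6,-0.42,0.27,0.06,0,0,-0.89],[0.6,-0.45,0.21,0.06,0,0,-0.89]]]'

```text
time_s: 6.88
eef_pos: [658.5, 2.5, 165.4]
ee_rot: [-0.001, 0.848, 0.53, -0.001]
force: [0.4, 0.4, 1.0]
grip_width: 0.601
grip_force: 0.0
```

arm_command --steps '[[[0.6,-0.47,0.15,0.06,0,0,-0.89],[0.6,-0.49,0.08,0.06,0,0,-0.89],[0.6,-0.5,0.02,0.06,0,0,-0.89],[0.6,-0.49,-0.05,0.06,0,0,-0.89],[0.6,-0.48,-0.12,0.06,0,0,-0.89],[0.6,-0.46,-0.18,0.06,0,0,-0.89],[0.6,0,0,0,0,0,0]]]'

```text
time_s: 7.75
eef_pos: [634.7, -144.5, 147.5]
ee_rot: [-0.001, 0.578, 0.816, -0.0]
force: [-0.5, -0.5, 0.1]
grip_width: 0.599
grip_force: 0.0
```

```bash
cat >> fit.py <<'E'
def white(n,f,z=22):
    im,C=snap(n,f); hsv=cv2.cvtColor(im,cv2.COLOR_BGR2HSV); w=(hsv[...,1]<60)&(hsv[...,2]>140)
    for c,st in blobs(w,60): print(n,c,st[2:],ray(C,*c,z).round(1))
    return im,C
E
python3 - <<'E'
from fit import *
to(636.1,-144,24,1.909)
white("wrist","w2.png");white("top","top3.png")
E
```

```text
t 7.75 pos [ 634.7 -144.5  147.5] yaw 1.91 tilt [-0.003  0.001 -1.   ] grip 0.599 0.0
 shift/50 tool xyz [-0.    0.04  2.47] turn z/.15 0.01
   shift if turned first [-0.    0.04  2.47]
wrist [308.1, 183.3] [640, 480, 175508] [ 613.2 -109.2   22. ]
wrist [207.5, 152.4] [22, 39, 408] [ 536.  -112.3   22. ]
wrist [183.5, 446.4] [54, 65, 1905] [ 580.6 -403.5   22. ]
wrist [455.8, 450.5] [63, 69, 2245] [ 842.8 -316.1   22. ]
top [570.6, 88.8] [18, 18, 258] [ 845.2 -606.    22. ]
top [167.3, 133.6] [84, 93, 5922] [744.8 225.8  22. ]
top [375.4, 117.9] [66, 37, 927] [ 780.4 -199.7   22. ]
top [301.8, 164.2] [17, 19, 218] [682.5 -49.1  22. ]
top [174.8, 225.2] [91, 74, 4138] [556.7 204.   22. ]
top [391.9, 202.2] [17, 19, 222] [ 605.2 -231.2   22. ]
top [420.0, 231.2] [13, 13, 123] [ 546.7 -286.8   22. ]
top [474.7, 240.6] [12, 12, 120] [ 528.2 -396.1   22. ]
top [567.7, 407.4] [144, 118, 12772] [ 205.6 -565.7   22. ]
```

View pics/w2.png

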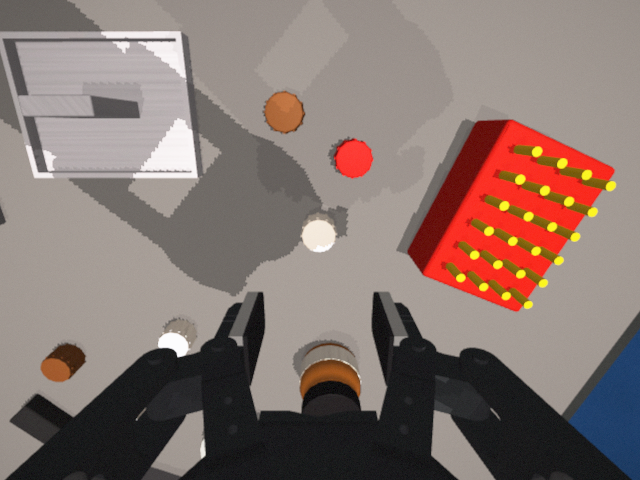

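The close view puts the first white cap at (319,236), clearly separate from the red one at (353,158) and the brown one at (285,112).

```bash
python3 - <<'E'
from fit import *
print(ray(cam("wrist"),319,236,22)); to(636.1,-144.5,24)
E
```

```text
[ 635.94472219 -144.56775688   22.        ]
t 7.85 pos [ 635.3 -142.8  148.3] yaw 1.911 tilt [-0.001  0.001 -1.   ] grip 0.6 0.0
 shift/50 tool xyz [-0.04  0.01  2.49] turn z/.15 0.0
```

arm_command --steps '[[[0.6,-0.02,0.02,0.6,0,0,0],[0.6,0,0,0.6,0,0,0],[0.6,0,0,0.6,0,0,0],[0.6,0,0,0.6,0,0,0],[0.6,0,0,0.06,0,0,0],[0.1,0,0,0,0,0,0],[0.1,0,0,0,0,0,0],[0.1,0,0,0,0,0,0]]]' --squeeze 25

```text
time_s: 8.85
eef_pos: [637.6, -144.1, 27.8]
ee_rot: [0.001, 0.577, 0.817, 0.0]
force: [0.6, 2.1, 5.5]
grip_width: 0.312
grip_force: 25.0
```

```bash
python3 - <<'E'
from fit import *
to(636.1,-144.5,24)
D=np.array([454.1,-108.7]);a=np.radians(19.37)
for xl,yl in((24,-26),(-24,-26),(24,26),(-24,26)): print(xl,yl,loc(a,D,(xl,yl)).round(1))
p=loc(a,D,(24,-26));plan(*p,85,1.909,5,p=np.array([636,-144.5,85]),y0=1.91)
E
```

```text
t 8.85 pos [ 637.6 -144.1   27.8] yaw 1.913 tilt [ 0.002 -0.001 -1.   ] grip 0.312 25.0
 shift/50 tool xyz [ 0.   -0.03  0.08] turn z/.15 0.0
24 -26 [ 485.4 -125.3]
-24 -26 [ 440.1 -141.2]
24 26 [468.1 -76.2]
-24 26 [422.8 -92.1]
from [ 636.  -144.5   85. ] 1.91 turn/row 0.0
[0.27, -0.54, -0.0]
[0.27, -0.54, -0.0]
[0.27, -0.54, -0.0]
[0.27, -0.54, -0.0]
[0.27, -0.54, -0.0]
```

arm_command --steps '[[[0.1,0,0,-0.6,0,0,0],[0.1,0,0,-0.6,0,0,0],[0.1,0.27,-0.54,0,0,0,0],[0.1,0.27,-0.54,0,0,0,0],[0.1,0.27,-0.54,0,0,0,0],[0.1,0.27,-0.54,0,0,0,0],[0.1,0.27,-0.54,0,0,0,0],[0.1,0,0,0,0,0,0]]]'

```text
time_s: 9.85
eef_pos: [485.9, -125.5, 86.8]
ee_rot: [-0.0, 0.577, 0.817, -0.0]
force: [0.4, -0.5, -0.4]
grip_width: 0.306
grip_force: 24.7
```

```bash
python3 - <<'E'
from fit import *
to(485.4,-125.3,33)
im,C=white("wrist","w3.png")
im,C=white("top","top4.png",14)
E
```

```text
t 9.85 pos [ 485.9 -125.5   86.8] yaw 1.912 tilt [-0.  0. -1.] grip 0.306 24.7
 shift/50 tool xyz [ 0.01 -0.01  1.08] turn z/.15 0.0
wrist [428.4, 176.8] [568, 472, 141865] [526.6 -53.7  22. ]
wrist [32.9, 226.9] [107, 113, 5089] [ 315.8 -160.3   22. ]
wrist [78.7, 352.9] [273, 204, 24468] [ 352.4 -243.3   22. ]
wrist [317.9, 356.6] [81, 131, 7651] [ 508.4 -191.1   22. ]
wrist [210.7, 436.3] [34, 48, 549] [ 455.9 -287.    22. ]
wrist [428.4, 440.4] [39, 51, 668] [ 613.7 -235.3   22. ]
top [570.5, 88.6] [18, 18, 269] [ 849.1 -610.5   14. ]
top [167.2, 133.5] [86, 93, 6046] [747.6 228.6  14. ]
top [174.3, 224.8] [92, 74, 4271] [558.4 207.4  14. ]
top [356.2, 249.1] [65, 49, 1500] [ 510.8 -159.4   14. ]
top [419.9, 231.2] [13, 13, 132] [ 547.5 -288.5   14. ]
top [474.8, 240.7] [13, 13, 126] [ 528.7 -399.2   14. ]
top [288.0, 284.8] [21, 29, 338] [439.  -22.9  14. ]
top [0.8, 292.3] [3, 26, 61] [422.3 545.8  14. ]
top [371.1, 329.3] [21, 28, 333] [ 352.2 -187.9   14. ]
top [570.1, 408.5] [144, 119, 13460] [ 201.4 -574.6   14. ]
```

View pics/w3.png

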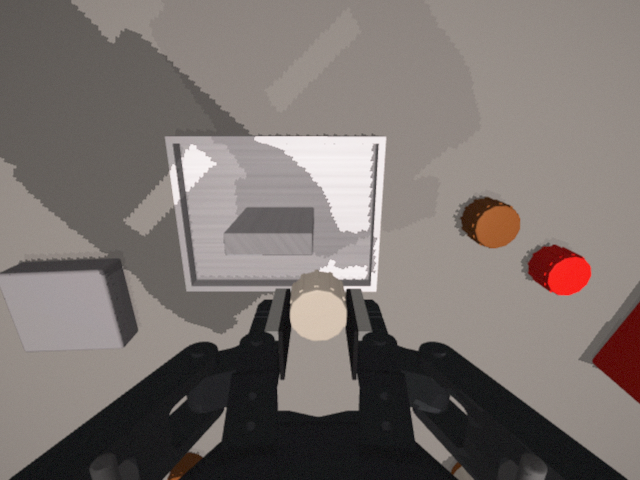

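The cap is held, seen at (319,305), and the dish rim corners are at (166,137), (386,136), (379,291) and (187,291). I'll check the dish pose from these.

```bash
python3 - <<'E'
from fit import *
C=cam("wrist")
D=np.array([ray(C,u,v,14)[:2] for u,v in((166,137),(386,136),(379,291),(187,291))])
print(D.round(1).tolist(),D.mean(0),[np.hypot(*(D[i]-D[i-1])).round(1) for i in range(4)])
x=D[1]-D[0]+D[2]-D[3];a=np.arctan2(x[1],x[0]);print(np.degrees(a))
for l in((24,-26),(-24,-26),(24,26)): print(l,loc(a,D.mean(0),l).round(1))
E
```

```text
[[379.6, -84.4], [498.3, -41.6], [533.3, -134.4], [412.3, -177.4]] [ 455.8780209  -109.44093436] [np.float64(98.6), np.float64(126.2), np.float64(99.2), np.float64(128.4)]
19.678165998194757
(24, -26) [ 487.2 -125.8]
(-24, -26) [ 442. -142.]
(24, 26) [469.7 -76.9]
```

arm_command --steps '[[[0.1,0,0,0.4,0,0,0],[0.1,0,0,0.4,0,0,0],[0.1,0,0,0.25,0,0,0],[0.1,0,0,0,0,0,0],[0.42,0,0,0,0,0,0],[0.42,0,0,0,0,0,0],[0.42,0,0,-0.5,0,0,0],[0.42,0,0,-0.8,0,0,0]]]'

```text
time_s: 10.95
eef_pos: [486.6, -125.5, 99.3]
ee_rot: [-0.001, 0.576, 0.817, -0.0]
force: [-0.6, -0.2, 0.4]
grip_width: 0.422
grip_force: 0.0
```

```bash
python3 - <<'E'
from fit import *
im,C=snap("wrist","w4.png")
hsv=cv2.cvtColor(im,cv2.COLOR_BGR2HSV); cv2.imwrite("pics/w4.png",im)
plan(546.7,-286.8,100,1.909,7)
E
```

```text
from [ 489.  -126.6  104.7] 1.913 turn/row 0.0
[-0.49, 0.0, 0.01]
[-0.49, 0.0, 0.01]
[-0.49, 0.0, 0.01]
[-0.49, 0.0, 0.01]
[-0.49, 0.0, 0.01]
[-0.49, 0.0, 0.01]
[-0.49, 0.0, 0.01]
```

View pics/w4.png

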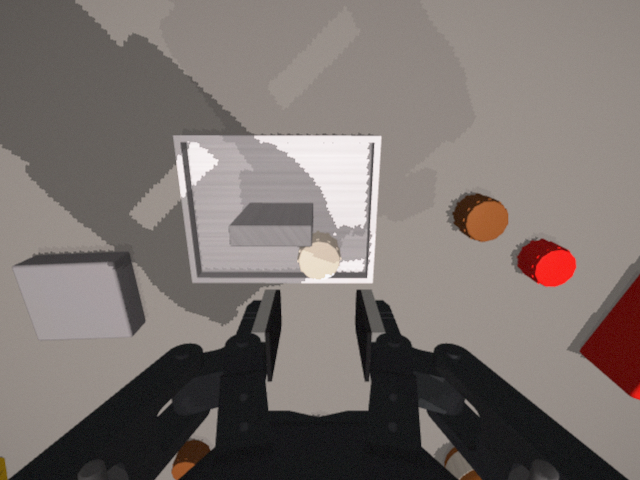

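Cap 1 stands in the dish at (319,258). On to the second.

arm_command --steps '[[[0.6,-0.49,0,0,0,0,0],[0.6,-0.49,0,0,0,0,0],[0.6,-0.49,0,0,0,0,0],[0.6,-0.49,0,0,0,0,0],[0.6,-0.49,0,0,0,0,0],[0.6,-0.49,0,0,0,0,0],[0.6,-0.49,0,0,0,0,0],[0.6,0,0,0,0,0,0]]]'

```text
time_s: 12.0
eef_pos: [544.7, -288.5, 98.8]
ee_rot: [0.0, 0.577, 0.817, -0.0]
force: [-0.2, 0.6, -0.1]
grip_width: 0.6
grip_force: 0.0
```

```bash
cat >> fit.py <<'E'
def near(x,y,z=22,f="wn.png"):
    "refine white cap top near x,y in the wrist picture"
    im,C=snap("wrist",f); u,v=proj(C,(x,y,z)).round().astype(int); h=45
    g=im[max(v-h,0):v+h,u-h:u+h]; hs=cv2.cvtColor(g,cv2.COLOR_BGR2HSV)
    w=(hs[...,2]>np.percentile(hs[...,2],75)+0)
    t,b=cv2.threshold(hs[...,2],0,255,cv2.THRESH_OTSU)
    for c,st in blobs(b>0,150): print(" px",(u,v),"blob",[round(c[0]+u-h),round(c[1]+max(v-h,0))],st[2:],ray(C,c[0]+u-h,c[1]+max(v-h,0),z).round(1))
E
python3 - <<'E'
from fit import *
to(546.7,-287.5,25,1.909)
near(546.7,-287)
E
```

```text
t 12.0 pos [ 544.7 -288.5   98.8] yaw 1.911 tilt [ 0.001 -0.001 -1.   ] grip 0.6 0.0
 shift/50 tool xyz [0.01 0.04 1.48] turn z/.15 0.02
   shift if turned first [0.01 0.04 1.48]
 px (np.int64(323), np.int64(256)) blob [330, 268] [90, 90, 4745] [ 553.9 -293.6   22. ]
```

arm_command --steps '[[[0.6,0.01,0.04,0.5,0,0,0],[0.6,0,0,0.5,0,0,0],[0.6,0,0,0.48,0,0,0],[0.6,0,0,0,0,0,0],[0.1,0,0,0,0,0,0],[0.1,0,0,0,0,0,0],[0.1,0,0,0,0,0,0],[0.1,0,0,0,0,0,0]]]'

```text
time_s: 13.05
eef_pos: [546.9, -286.3, 26.3]
ee_rot: [0.001, 0.576, 0.817, 0.0]
force: [-0.8, 2.1, 6.4]
grip_width: 0.315
grip_force: 24.9
```

```bash
python3 - <<'E'
from fit import *
to(546.7,-287.5,25)
s=sense();p=np.array(s["eef_pos"])+[0,0,60]
plan(442,-142,p[2],1.909,6,p=p)
E
```

```text
t 13.05 pos [ 546.9 -286.3   26.3] yaw 1.913 tilt [ 0.002 -0.001 -1.   ] grip 0.315 24.9
 shift/50 tool xyz [-0.02 -0.01  0.03] turn z/.15 0.0
from [ 546.9 -286.3   86.3] 1.913 turn/row 0.0
[0.57, -0.17, -0.0]
[0.57, -0.17, -0.0]
[0.57, -0.17, -0.0]
[0.57, -0.17, -0.0]
[0.57, -0.17, -0.0]
[0.57, -0.17, -0.0]
```

arm_command --steps '[[[0.1,0,0,-0.6,0,0,0],[0.1,0,0,-0.6,0,0,0],[0.1,0.57,-0.18,0,0,0,0],[0.1,0.57,-0.18,0,0,0,0],[0.1,0.57,-0.18,0,0,0,0],[0.1,0.57,-0.18,0,0,0,0],[0.1,0.57,-0.18,0,0,0,0],[0.1,0.57,-0.18,0,0,0,0]]]'

```text
time_s: 14.05
eef_pos: [437.5, -142.5, 85.3]
ee_rot: [0.001, 0.576, 0.817, 0.0]
force: [1.0, 0.1, -0.0]
grip_width: 0.316
grip_force: 17.9
```

arm_command --steps '[[[0.1,0,0,0,0,0,0]]]'

```text
time_s: 14.18
eef_pos: [437.4, -142.1, 85.3]
ee_rot: [0.0, 0.576, 0.817, 0.0]
force: [0.5, 0.1, 0.3]
grip_width: 0.313
grip_force: 17.9
```

```bash
python3 - <<'E'
from fit import *
to(439.2,-143,33,1.909)
snap("wrist","w5.png")
E
```

```text
t 14.18 pos [ 437.4 -142.1   85.3] yaw 1.914 tilt [ 0. -0. -1.] grip 0.313 17.9
 shift/50 tool xyz [-0.03  0.03  1.05] turn z/.15 0.03
   shift if turned first [-0.03  0.03  1.05]
```

View pics/w5.png

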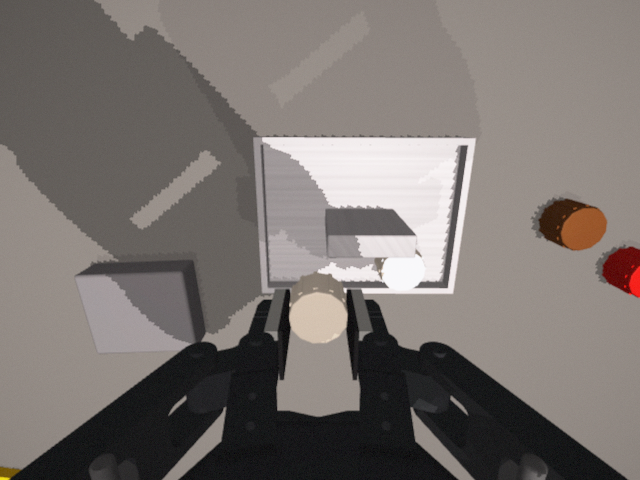

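Cap 2 is held (the grip slackened to 18 N but kept it), and the dish hasn't moved, with cap 1 at (403,270). Next I lower and release.

arm_command --steps '[[[0.1,-0.03,0.02,0.4,0,0,0],[0.1,0,0,0.4,0,0,0],[0.1,0,0,0.25,0,0,0],[0.1,0,0,0,0,0,0],[0.41,0,0,0,0,0,0],[0.41,0,0,0,0,0,0],[0.41,0,0,-0.5,0,0,0],[0.41,0,0,-0.8,0,0,0]]]'

```text
time_s: 15.22
eef_pos: [439.1, -144.0, 97.8]
ee_rot: [-0.001, 0.576, 0.817, -0.0]
force: [-0.0, -0.6, 0.6]
grip_width: 0.41
grip_force: 0.0
```

```bash
python3 - <<'E'
from fit import *
plan(528.2,-396.3,100,1.909,8)
im,C=snap("wrist","w6.png")
for l in((-27,-26),(24,-26)):
    print(proj(C,(*loc(np.radians(19.6),np.array([455.3,-109.3]),l),26)))
E
```

```text
from [ 439.1 -144.    97.8] 1.913 turn/row 0.0
[-0.67, -0.0, -0.01]
[-0.67, -0.0, -0.01]
[-0.67, -0.0, -0.01]
[-0.67, -0.0, -0.01]
[-0.67, -0.0, -0.01]
[-0.67, -0.0, -0.01]
[-0.67, 0.0, -0.01]
[-0.67, 0.0, -0.01]
[319.07934174 257.94723839]
[398.4490503  257.96272295]
```

arm_command --steps '[[[0.6,-0.67,0,0,0,0,0],[0.6,-0.67,0,0,0,0,0],[0.6,-0.67,0,0,0,0,0],[0.6,-0.67,0,0,0,0,0],[0.6,-0.67,0,0,0,0,0],[0.6,-0.67,0,0,0,0,0],[0.6,-0.67,0,0,0,0,0],[0.6,-0.67,0,0,0,0,0]]]'

```text
time_s: 16.27
eef_pos: [529.7, -397.8, 97.6]
ee_rot: [0.0, 0.576, 0.817, -0.0]
force: [-0.1, 0.4, 0.8]
grip_width: 0.605
grip_force: 0.0
```

arm_command --steps '[[[0.6,0,0,0,0,0,0]]]'

```text
time_s: 16.4
eef_pos: [529.4, -398.4, 97.1]
ee_rot: [0.001, 0.577, 0.817, -0.0]
force: [-0.3, 1.2, 0.1]
grip_width: 0.601
grip_force: 0.0
```

```bash
python3 - <<'E'
from fit import *
white("top","top5.png")
snap("wrist","w7.png")
to(528.2,-396.3,25,1.909)
E
```

```text
top [570.6, 88.6] [18, 18, 265] [ 845.6 -606.    22. ]
top [167.2, 133.4] [86, 93, 6015] [745.2 226.   22. ]
top [174.5, 225.0] [92, 74, 4227] [557.1 204.6  22. ]
top [573.8, 214.6] [50, 48, 582] [ 581.6 -598.2   22. ]
top [510.7, 231.8] [21, 19, 225] [ 546.2 -469.1   22. ]
top [330.8, 272.3] [63, 66, 2146] [ 464. -108.   22.]
top [574.9, 298.3] [12, 11, 63] [ 414.4 -591.2   22. ]
top [291.0, 371.4] [112, 121, 5253] [272.3 -30.7  22. ]
top [573.9, 410.1] [136, 119, 12572] [ 200.6 -577.4   22. ]
top [357.4, 443.1] [41, 44, 832] [ 139.1 -158.7   22. ]
top [275.5, 465.9] [34, 17, 269] [97.4 -2.8 22. ]
t 16.5 pos [ 529.2 -396.3   97.2] yaw 1.913 tilt [-0.  0. -1.] grip 0.597 0.0
 shift/50 tool xyz [ 0.01 -0.02  1.44] turn z/.15 0.02
   shift if turned first [ 0.01 -0.02  1.44]
```

View pics/w7.png

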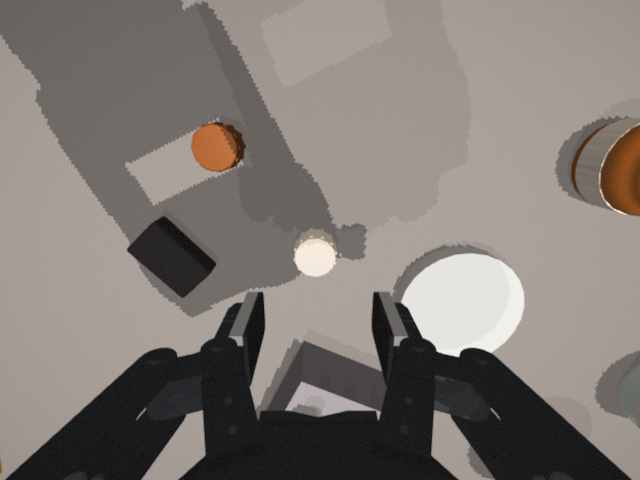

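Cap 3 is centred at (316,257). The tip box behind stays below the gripper body (84 mm against 70 mm).

arm_command --steps '[[[0.6,0,-0.02,0.5,0,0,0],[0.6,0,0,0.5,0,0,0],[0.6,0,0,0.44,0,0,0],[0.6,0,0,0,0,0,0],[0.1,0,0,0,0,0,0],[0.1,0,0,0,0,0,0],[0.1,0,0,0,0,0,0],[0.1,0,0,0,0,0,0]]]'

```text
time_s: 17.5
eef_pos: [529.0, -397.3, 26.9]
ee_rot: [0.001, 0.576, 0.817, -0.0]
force: [-0.1, 1.9, 6.0]
grip_width: 0.311
grip_force: 24.9
```

```bash
python3 - <<'E'
from fit import *
to(528,-397,25)
s=sense();p=np.array(s["eef_pos"])+[0,0,90]
# fin crossing: come at z+90; target other half, local (0,26)
plan(*loc(np.radians(19.6),np.array([455.3,-109.3]),(0,26)),p[2],1.909,8,p=p)
E
```

```text
t 17.5 pos [ 529.  -397.3   26.9] yaw 1.913 tilt [ 0.002 -0.001 -1.   ] grip 0.311 24.9
 shift/50 tool xyz [ 0.01 -0.02  0.04] turn z/.15 0.0
from [ 529.  -397.3  116.9] 1.913 turn/row 0.0
[0.81, 0.07, -0.0]
[0.81, 0.07, -0.0]
[0.81, 0.07, -0.0]
[0.81, 0.07, -0.0]
[0.81, 0.07, -0.0]
[0.81, 0.07, -0.0]
[0.81, 0.07, -0.0]
[0.81, 0.07, -0.0]
```

arm_command --steps '[[[0.1,0,0,-0.9,0,0,0],[0.1,0,0,-0.9,0,0,0],[0.1,0.81,0.14,0,0,0,0],[0.1,0.81,0.14,0,0,0,0],[0.1,0.81,0.14,0,0,0,0],[0.1,0.81,0.14,0,0,0,0],[0.1,0.81,0.14,0,0,0,0],[0.1,0.81,0.14,0,0,0,0]]]'

```text
time_s: 18.5
eef_pos: [486.2, -152.8, 115.8]
ee_rot: [0.0, 0.577, 0.817, 0.0]
force: [-0.0, -0.2, 0.0]
grip_width: 0.318
grip_force: 24.7
```

arm_command --steps '[[[0.1,0.81,0.14,0,0,0,0],[0.1,0.81,0.14,0,0,0,0],[0.1,0,0,0,0,0,0]]]'

```text
time_s: 18.88
eef_pos: [472.1, -71.0, 115.8]
ee_rot: [0.0, 0.575, 0.818, 0.0]
force: [0.3, -0.3, 0.4]
grip_width: 0.306
grip_force: 24.7
```

```bash
python3 - <<'E'
from fit import *
to(*loc(np.radians(19.6),np.array([455.3,-109.3]),(27,26)),33,1.909)
snap("wrist","w8.png")
E
```

```text
t 18.88 pos [472.1 -71.  115.8] yaw 1.916 tilt [ 0.  0. -1.] grip 0.306 24.7
 shift/50 tool xyz [-0.09 -0.03  1.66] turn z/.15 0.05
   shift if turned first [-0.09 -0.03  1.66]
```

View pics/w8.png

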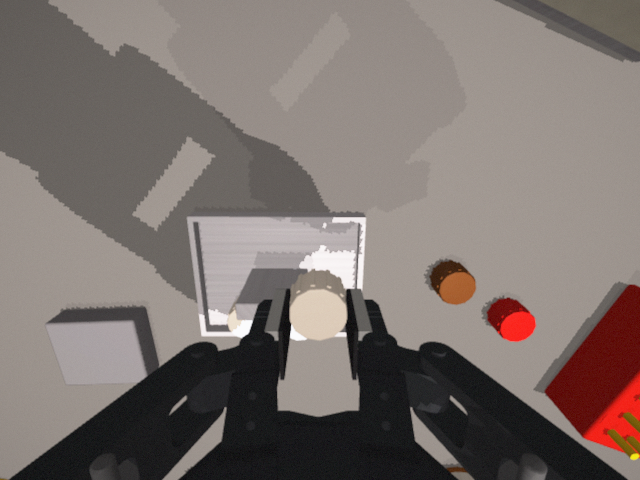

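```bash
python3 - <<'E'
from fit import *
C=cam("wrist")
for l in((-64,50),(64,50)): print(proj(C,(*loc(np.radians(19.6),np.array([455.3,-109.3]),l),14)))
E
```

```text
[188.06634568 215.68514085]
[368.75077152 215.9422838 ]
```

The dish corners, seen at (188,216) and (365,214), match the prediction. Lowering cap 3.

arm_command --steps '[[[0.1,-0.07,-0.05,0.5,0,0,0],[0.1,0,0,0.5,0,0,0],[0.1,0,0,0.4,0,0,0],[0.1,0,0,0.25,0,0,0],[0.1,0,0,0,0,0,0],[0.41,0,0,0,0,0,0],[0.41,0,0,0,0,0,0],[0.41,0,0,-0.5,0,0,0]]]'

```text
time_s: 19.92
eef_pos: [470.7, -76.9, 57.5]
ee_rot: [-0.001, 0.576, 0.817, -0.0]
force: [-0.9, -0.8, 1.0]
grip_width: 0.409
grip_force: 0.0
```

arm_command --steps '[[[0.6,0,0,-0.8,0,0,0],[0.6,0,0,-0.8,0,0,0],[0.6,0,0,0,0,0,0]]]'

```text
time_s: 20.3
eef_pos: [472.7, -77.6, 140.7]
ee_rot: [0.003, 0.576, 0.817, 0.001]
force: [-0.3, -0.1, 0.7]
grip_width: 0.599
grip_force: 0.0
```

```bash
python3 - <<'E'
from fit import *
plan(455.3,-109.3,110,0.342,10)
white("top","top6.png")
snap("wrist","w9.png")
print(sense()["joints"].round(2))
E
```

```text
from [472.7 -77.6 140.7] 1.913 turn/row 1.05
[-0.05, -0.05, 0.06]
[-0.06, -0.05, 0.06]
[-0.06, -0.04, 0.06]
[-0.07, -0.03, 0.06]
[-0.07, -0.02, 0.06]
[-0.07, -0.0, 0.06]
[-0.07, 0.01, 0.06]
[-0.07, 0.02, 0.06]
[-0.07, 0.03, 0.06]
[-0.06, 0.04, 0.06]
top [570.6, 88.6] [18, 18, 268] [ 845.6 -606.    22. ]
top [167.2, 133.5] [86, 93, 6034] [745. 226.  22.]
top [174.4, 224.9] [92, 74, 4254] [557.3 204.8  22. ]
top [317.3, 259.7] [71, 49, 1761] [488.9 -81.1  22. ]
top [0.8, 292.3] [3, 26, 61] [422.6 540.4  22. ]
top [238.0, 311.7] [22, 30, 383] [386.3  74.3  22. ]
top [333.1, 353.6] [21, 29, 381] [ 306.3 -112.4   22. ]
top [570.1, 408.5] [144, 119, 13441] [ 203.6 -570.2   22. ]
[-0.41  0.33  1.78 -0.    1.03 -0.75]
```

arm_command --steps '[[[0.6,-0.05,-0.05,0.05,0,0,0.95],[0.6,-0.05,-0.05,0.05,0,0,0.95],[0.6,-0.06,-0.04,0.05,0,0,0.95],[0.6,-0.06,-0.03,0.05,0,0,0.95],[0.6,-0.06,-0.02,0.05,0,0,0.95],[0.6,-0.06,0,0.05,0,0,0.95]]]'

```text
time_s: 21.15
eef_pos: [460.9, -94.6, 121.5]
ee_rot: [-0.001, 0.865, 0.503, -0.001]
force: [-0.6, 0.8, 0.1]
grip_width: 0.598
grip_force: 0.0
```

arm_command --steps '[[[0.6,-0.06,0.01,0.05,0,0,0.95],[0.6,-0.06,0.02,0.05,0,0,0.95],[0.6,-0.06,0.03,0.05,0,0,0.95],[0.6,-0.06,0.04,0.05,0,0,0.95],[0.6,-0.06,0.04,0.05,0,0,0.95],[0.6,0,0,0,0,0,0]]]'

```text
time_s: 21.9
eef_pos: [454.8, -110.2, 109.2]
ee_rot: [-0.001, 0.985, 0.172, -0.001]
force: [0.7, 0.5, -0.1]
grip_width: 0.602
grip_force: 0.0
```

```bash
python3 - <<'E'
from fit import *
snap("wrist","w10.png")
to(455.3,-109.3,44,0.342)
print(sense()["joints"].round(2))
C=cam("wrist")
D=np.array([455.3,-109.3]);a=np.radians(19.6)
for l,z in(((-64,50),14),((64,50),14),((64,-50),14),((-64,-50),14),((-22,6),60),((-22,-6),60),((22,6),60),((22,-6),60)): print(l,proj(C,(*loc(a,D,l),z)).round(0))
E
```

```text
t 21.95 pos [ 455.  -110.1  109.5] yaw 0.348 tilt [-0.002  0.001 -1.   ] grip 0.601 0.0
 shift/50 tool xyz [ 0.01 -0.01  1.31] turn z/.15 0.04
   shift if turned first [ 0.01 -0.01  1.31]
[-0.49  0.35  1.83  0.    0.95  0.73]
(-64, 50) [251. 323.]
(64, 50) [240. 153.]
(64, -50) [394. 153.]
(-64, -50) [381. 324.]
(-22, 6) [306. 306.]
(-22, -6) [326. 306.]
(22, 6) [305. 237.]
(22, -6) [327. 237.]
```

View pics/w10.png

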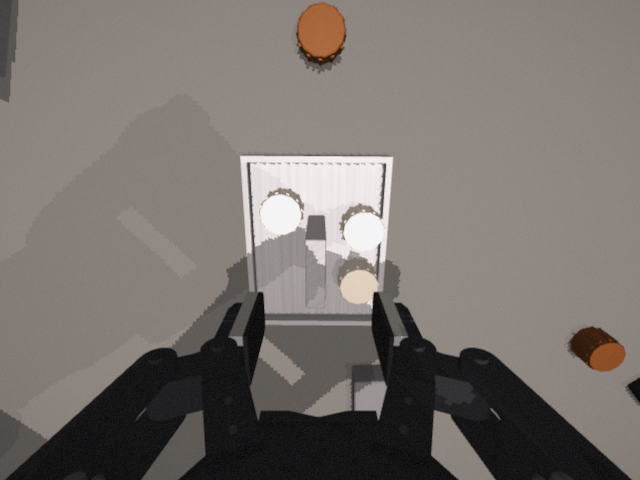

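All three caps stand in the dish, at (281,214), (363,231) and (359,287). The fin at (316,270) is centred between the fingers. Next is gripping the dish.

arm_command --steps '[[[0.6,0.01,0,0.4,0,0,0],[0.6,0,0,0.4,0,0,0],[0.6,0,0,0.3,0,0,0],[0.6,0,0,0.18,0,0,0],[0,0,0,0,0,0,0],[0,0,0,0,0,0,0],[0,0,0,0,0,0,0],[0,0,0,0,0,0,0]]]' --squeeze 70

```text
time_s: 22.95
eef_pos: [456.2, -110.3, 47.0]
ee_rot: [0.0, 0.985, 0.172, 0.0]
force: [-1.1, 0.9, 6.7]
grip_width: 0.125
grip_force: 69.3
```

```bash
python3 - <<'E'
from fit import *
to(455.3,-109.3,44,0.342)
s=sense();p=np.array(s["eef_pos"])+[0,0,110]
print(p, 0.342+(-0.029+np.pi/2-0.342))
plan(562.2,199.3,p[2],np.pi/2-0.029,14,p=p)
E
```

```text
t 22.95 pos [ 456.2 -110.3   47. ] yaw 0.345 tilt [ 0.001 -0.001 -1.   ] grip 0.125 69.3
 shift/50 tool xyz [-0.01 -0.02  0.06] turn z/.15 0.02
   shift if turned first [-0.01 -0.02  0.06]
[ 456.238951   -110.27944225  156.96144153] 1.5417963267948966
from [ 456.2 -110.3  157. ] 0.345 turn/row -0.57
[0.29, -0.36, -0.0]
[0.32, -0.34, -0.0]
[0.35, -0.31, -0.0]
[0.38, -0.28, -0.0]
[0.4, -0.25, -0.0]
[0.42, -0.21, -0.0]
[0.43, -0.17, -0.0]
[0.45, -0.14, -0.0]
[0.46, -0.1, -0.0]
[0.46, -0.06, -0.0]
[0.47, -0.02, -0.0]
[0.47, 0.02, -0.0]
[0.46, 0.06, -0.0]
[0.46, 0.1, -0.0]
```

arm_command --steps '[[[0,0,0,-0.2,0,0,0],[0,0,0,-0.4,0,0,0],[0,0,0,-0.5,0,0,0],[0,0,0,-0.5,0,0,0],[0,0,0,-0.4,0,0,0],[0,0,0,-0.2,0,0,0],[0,0,0,0,0,0,0],[0,0,0,0,0,0,0]]]'

```text
time_s: 23.95
eef_pos: [455.5, -110.0, 155.5]
ee_rot: [-0.0, 0.985, 0.172, -0.001]
force: [-0.4, -0.6, -3.6]
grip_width: 0.127
grip_force: 68.4
```

arm_command --steps '[[[0,0.15,-0.18,0,0,0,-0.3],[0,0.31,-0.35,0,0,0,-0.6],[0,0.34,-0.32,0,0,0,-0.6],[0,0.37,-0.29,0,0,0,-0.6],[0,0.4,-0.26,0,0,0,-0.6],[0,0.42,-0.22,0,0,0,-0.6],[0,0.43,-0.18,0,0,0,-0.6]]]'

```text
time_s: 24.82
eef_pos: [506.4, 35.6, 155.8]
ee_rot: [-0.0, 0.893, 0.451, -0.0]
force: [-0.5, -0.7, -3.2]
grip_width: 0.125
grip_force: 68.5
```

```bash
python3 - <<'E'
from fit import *
plan(562.2,199.3,155,np.pi/2-0.029,7)
print(sense()["force"])
E
```

```text
from [506.4  35.6 155.8] 0.935 turn/row -0.58
[0.47, -0.15, 0.0]
[0.48, -0.11, 0.0]
[0.49, -0.07, 0.0]
[0.49, -0.02, 0.0]
[0.49, 0.02, 0.0]
[0.49, 0.06, 0.0]
[0.48, 0.1, 0.0]
[-0.45206874 -0.66211175 -3.22006664]
```

arm_command --steps '[[[0,0.47,-0.14,0,0,0,-0.57],[0,0.48,-0.1,0,0,0,-0.57],[0,0.48,-0.06,0,0,0,-0.57],[0,0.48,-0.02,0,0,0,-0.57],[0,0.45,0.02,0,0,0,-0.57],[0,0.3,0.05,0,0,0,-0.57],[0,0.15,0.05,0,0,0,-0.5],[0,0,0,0,0,0,0]]]'

```text
time_s: 25.82
eef_pos: [555.7, 169.0, 155.6]
ee_rot: [-0.0, 0.725, 0.689, -0.0]
force: [-0.3, -0.3, -3.2]
grip_width: 0.128
grip_force: 68.5
```

```bash
python3 - <<'E'
from fit import *
to(562.2,199.3,155,np.pi/2-0.029)
C=cam("wrist")
snap("wrist","w11.png");snap("top","top7.png");
for l in((-68,82),(68,82),(68,-82),(-68,-82)): print(l,proj(C,(*loc(-.029,np.array([562.2,199.3]),l),78)).round(0))
E
```

```text
t 25.82 pos [555.7 169.  155.6] yaw 1.52 tilt [-0.001  0.    -1.   ] grip 0.128 68.5
 shift/50 tool xyz [0.61 0.1  0.01] turn z/.15 -0.15
   shift if turned first [0.61 0.11 0.01]
(-68, 82) [202.  69.]
(68, 82) [448.  63.]
(68, -82) [424. 322.]
(-68, -82) [233. 325.]
```

arm_command --steps '[[[0,0.3,0.05,0,0,0,-0.15],[0,0.31,0.05,0,0,0,0],[0,0,0,0,0,0,0]]]'

```text
time_s: 26.3
eef_pos: [562.3, 199.7, 156.2]
ee_rot: [-0.0, 0.717, 0.697, 0.0]
force: [-0.5, -0.4, -3.8]
grip_width: 0.123
grip_force: 68.5
```

```bash
python3 - <<'E'
from fit import *
to(562.2,199.3,59,np.pi/2-0.029)
im,_=snap("wrist","w12.png"); C=cam("wrist")
for l in((-68,82),(68,82),(68,-82),(-68,-82)): print(l,proj(C,(*loc(-.029,np.array([562.2,199.3]),l),78)).round(0))
E
```

```text
t 26.3 pos [562.3 199.7 156.2] yaw 1.542 tilt [ 0.  0. -1.] grip 0.123 68.5
 shift/50 tool xyz [-0.01 -0.    1.94] turn z/.15 0.0
   shift if turned first [-0.01 -0.    1.94]
(-68, 82) [202. 124.]
(68, 82) [436. 124.]
(68, -82) [411. 358.]
(-68, -82) [227. 358.]
```

View pics/w12.png

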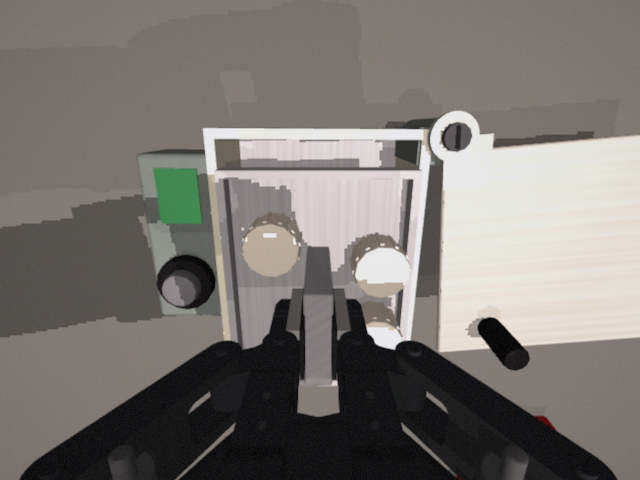

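The dish (rim corners at (218,171) and (423,171)) is centred over the open chamber (rim corners (204,129) and (431,129)), the caps are still in it and the cover is clear. Next I lower it.

arm_command --steps '[[[0,0,0,0.3,0,0,0],[0,0,0,0.4,0,0,0],[0,0,0,0.4,0,0,0],[0,0,0,0.35,0,0,0],[0,0,0,0.25,0,0,0],[0,0,0,0.15,0,0,0],[0,0,0,0.03,0,0,0],[0,0,0,0,0,0,0]]]'

```text
time_s: 27.35
eef_pos: [562.6, 198.3, 62.7]
ee_rot: [0.0, 0.718, 0.696, 0.0]
force: [1.0, 0.1, -2.9]
grip_width: 0.123
grip_force: 68.4
```

arm_command --steps '[[[0,0,0,0.03,0,0,0],[0,0,0,0.03,0,0,0],[0,0,0,0,0,0,0]]]'

```text
time_s: 27.72
eef_pos: [562.2, 198.3, 59.2]
ee_rot: [-0.0, 0.718, 0.696, -0.0]
force: [0.4, -0.8, -2.9]
grip_width: 0.124
grip_force: 68.4
```

arm_command --steps '[[[0,0,0,0.03,0,0,0],[0,0,0,0.03,0,0,0],[0,0,0,0,0,0,0]]]'

```text
time_s: 28.1
eef_pos: [562.4, 198.3, 58.9]
ee_rot: [0.0, 0.718, 0.697, 0.0]
force: [-10.7, -3.0, 19.8]
grip_width: 0.131
grip_force: 72.0
```

arm_command --steps '[[[0,0,0,-0.03,0,0,0],[0.4,0,0,0,0,0,0],[0.4,0,0,0,0,0,0],[0.4,0,0,-0.2,0,0,0],[0.4,0,0,-0.6,0,0,0],[0.4,0,0,-0.8,0,0,0],[0.4,0,0,-0.8,0,0,0],[0.4,0,0,0,0,0,0]]]'

```text
time_s: 29.1
eef_pos: [563.6, 198.5, 181.7]
ee_rot: [0.002, 0.718, 0.696, 0.003]
force: [-0.1, -0.2, -0.7]
grip_width: 0.402
grip_force: 0.0
```

```bash
python3 - <<'E'
from fit import *
im,_=snap("wrist","w13.png"); C=cam("wrist")
g=cv2.cvtColor(im,cv2.COLOR_BGR2HSV)[...,2]
c=np.array([562.2,199.3])
for l,z in(((-68,82),78),((68,82),78),((-50,64),26),((50,64),26),((-50,-64),26),((50,-64),26)): print(l,proj(C,(*loc(-.029,c,l),z)).round(0))
cs=cv2.HoughCircles(cv2.medianBlur(g,5),cv2.HOUGH_GRADIENT,1.2,25,param1=80,param2=22,minRadius=12,maxRadius=30)
if cs is not None:
  for u,v,r in cs[0][:10]: 
    p=ray(C,u,v,38)[:2]-c; print("circ",u,v,r,p.round(0))
# knob & plan
P=np.array([642.4,275.]);to(684,149.8,190,None)
m=im.max(2)<45
for q,st in blobs(m,80): print(q,st[2:],ray(C,*q,104).round(0))
E
```

```text
(-68, 82) [212. 123.]
(68, 82) [422. 123.]
(-50, 64) [256. 147.]
(50, 64) [379. 147.]
(-50, -64) [264. 289.]
(50, -64) [371. 289.]
circ 193.8 267.0 25.32 [-109.  -33.]
circ 353.40002 216.6 20.04 [30.  8.]
circ 438.6 135.0 25.08 [96. 71.]
circ 287.40002 197.40001 15.72 [-24.  26.]
circ 348.6 263.40002 21.36 [ 26. -34.]
circ 390.6 149.40001 22.68 [59. 61.]
circ 293.40002 271.80002 22.68 [-22. -41.]
t 29.15 pos [562.7 198.4 179.3] yaw 1.541 tilt [ 0.003  0.    -1.   ] grip 0.405 0.0
 shift/50 tool xyz [-0.9   2.45 -0.21] turn z/.15 0.0
[198.5, 262.4] [52, 49, 1081] [484. 197. 104.]
[317.9, 419.2] [631, 190, 52661] [558.  62. 104.]
[481.1, 319.4] [43, 43, 999] [675. 148. 104.]
```

arm_command --steps '[[[0.8,-0.15,0.4,0,0,0,0],[0.8,-0.15,0.4,0,0,0,0],[0.8,-0.15,0.4,0,0,0,0],[0.8,-0.15,0.42,0,0,0,0],[0.8,-0.15,0.42,0,0,0,0],[0.8,-0.15,0.42,0,0,0,0],[0.8,0,0,0,0,0,0]]]'

```text
time_s: 30.02
eef_pos: [684.0, 148.9, 176.0]
ee_rot: [-0.001, 0.718, 0.696, -0.001]
force: [0.1, 0.5, -0.0]
grip_width: 0.804
grip_force: 0.0
```

```bash
python3 - <<'E'
from fit import *
im,C=snap("wrist","w14.png")
m=im.max(2)<45
for q,st in blobs(m,80): print(q,st[2:],ray(C,*q,104).round(0))
print(proj(C,(684,149.8,104)))
to(684,149.8,109)
im,C=snap("top","top8.png")
E
```

```text
[237.8, 49.0] [7, 26, 90] [645. 270. 104.]
[249.3, 202.1] [18, 130, 748] [643. 188. 104.]
[30.3, 213.6] [51, 54, 1131] [507. 185. 104.]
[308.9, 263.2] [25, 41, 832] [677. 146. 104.]
[335.0, 418.1] [640, 197, 56167] [692.  16. 104.]
[318.89234955 257.83967717]
t 30.07 pos [683.4 149.5 176.3] yaw 1.54 tilt [-0.002  0.    -1.   ] grip 0.798 0.0
 shift/50 tool xyz [0.01 0.01 1.35] turn z/.15 0.0
```

arm_command --steps '[[[0.7,-0.06,-0.11,0.45,0,0,0],[0.7,0,0,0.45,0,0,0],[0.7,0,0,0.4,0,0,0],[0.7,0,0,0,0,0,0],[0,0,0,0,0,0,0],[0,0,0,0,0,0,0],[0,0,0,0,0,0,0],[0,0,0,0,0,0,0]]]' --squeeze 30

```text
time_s: 31.12
eef_pos: [678.5, 146.9, 113.8]
ee_rot: [0.0, 0.718, 0.696, 0.001]
force: [-0.9, 1.0, 5.9]
grip_width: 0.175
grip_force: 29.5
```

```bash
python3 - <<'E'
from fit import *
to(680,148,109)
P=np.array([642.4,275.]);p=np.array(sense()["eef_pos"][:2]);d=p-P;print(np.hypot(*d),sense()["force"])
k0=loc(-.029,np.array([562.2,199.3]),(-50,50))-P
a0=np.arctan2(d[1],d[0]);a1=np.arctan2(k0[1],k0[0]);r=np.hypot(*d);print(((a0-a1)%(2*np.pi)))
a0=a0%(2*np.pi);a1=a1%(2*np.pi);y=1.54;pr=p;N=11
for i in range(1,N+1):
    a=a0+(a1-a0)*i/N;q=P+r*np.array([np.cos(a),np.sin(a)]);d=q-pr
    print(i,(np.array([np.cos(y)*d[0]+np.sin(y)*d[1], np.sin(y)*d[0]-np.cos(y)*d[1]])/50).round(2), q.round(0)); pr=q
E
```

```text
t 31.12 pos [678.5 146.9 113.8] yaw 1.541 tilt [ 0.001  0.    -1.   ] grip 0.175 29.5
 shift/50 tool xyz [0.02 0.03 0.1 ] turn z/.15 0.0
133.0752744803312 [-0.88892886  0.96629432  5.94181655]
1.659479318055285
1 [-0.09 -0.39] [659. 143.]
2 [-0.03 -0.4 ] [639. 142.]
3 [ 0.03 -0.4 ] [619. 144.]
4 [ 0.09 -0.39] [599. 149.]
5 [ 0.15 -0.37] [581. 157.]
6 [ 0.2  -0.35] [564. 167.]
7 [ 0.25 -0.31] [549. 180.]
8 [ 0.29 -0.27] [536. 196.]
9 [ 0.33 -0.22] [525. 213.]
10 [ 0.36 -0.17] [517. 231.]
11 [ 0.38 -0.12] [512. 250.]
```

arm_command --steps '[[[0,-0.09,-0.39,0,0,0,0],[0,-0.03,-0.4,0,0,0,0],[0,0.03,-0.4,0,0,0,0],[0,0.09,-0.39,0,0,0,0],[0,0.15,-0.37,0,0,0,0],[0,0.2,-0.35,0,0,0,0],[0,0,0,0,0,0,0]]]'

```text
time_s: 32.0
eef_pos: [563.2, 167.9, 113.5]
ee_rot: [0.0, 0.717, 0.697, -0.0]
force: [-2.9, -2.9, 6.8]
grip_width: 0.174
grip_force: 30.3
```

arm_command --steps '[[[0,0.25,-0.31,0,0,0,0],[0,0.29,-0.27,0,0,0,0],[0,0.33,-0.22,0,0,0,0],[0,0.36,-0.17,0,0,0,0],[0,0.34,-0.1,0,0,0,0],[0,0,0,0,0,0,0]]]'

```text
time_s: 32.75
eef_pos: [513.4, 249.6, 113.3]
ee_rot: [0.001, 0.717, 0.697, 0.002]
force: [5.9, 2.4, 2.9]
grip_width: 0.175
grip_force: 30.7
```

```bash
python3 - <<'E'
from fit import *
to(512,250,109); print(sense()["force"])
P=np.array([642.4,275.]);k0=loc(-.029,np.array([562.2,199.3]),(-50,50))-P;d=np.array(sense()["eef_pos"][:2])-P
print("angle",np.arctan2(d[1],d[0])%6.2832-np.arctan2(k0[1],k0[0])%6.2832,np.hypot(*d))
E
```

```text
t 32.75 pos [513.4 249.6 113.3] yaw 1.543 tilt [ 0.003  0.001 -1.   ] grip 0.175 30.7
 shift/50 tool xyz [ 0.01 -0.03  0.09] turn z/.15 0.0
[5.91554551 2.40852478 2.94754726]
angle 0.008136902337954943 131.4798495374874
```

arm_command --steps '[[[0,0.05,0,0,0,0,0],[0,0.05,0,0,0,0,0],[0,0,0,0,0,0,0]]]'

```text
time_s: 33.12
eef_pos: [513.4, 250.1, 113.2]
ee_rot: [0.003, 0.717, 0.697, -0.002]
force: [1.9, -23.6, 10.3]
grip_width: 0.172
grip_force: 31.3
```

arm_command --steps '[[[0,-0.09,0,0,0,0,0],[0,0,0,0,0,0,0],[0.5,0,0,0,0,0,0],[0.5,0,0,0,0,0,0],[0.5,0,0,-0.4,0,0,0],[0.5,0,0,-0.7,0,0,0],[0.5,0,0,-0.4,0,0,0],[0.2,0,0,0,0,0,0]]]'

```text
time_s: 34.12
eef_pos: [512.8, 248.7, 188.5]
ee_rot: [0.0, 0.717, 0.697, 0.001]
force: [-0.6, 0.2, -0.0]
grip_width: 0.301
grip_force: 0.0
```

```bash
python3 - <<'E'
from fit import *
plan(461.4,172.2,150,-0.029,11)
im,C=snap("wrist","w15.png")
P=np.array([642.4,275.])
im,C=snap("top","top9.png")
# cover corners: brightness mask
E
```

```text
from [512.8 248.7 188.5] 1.541 turn/row 0.95
[-0.14, -0.09, 0.07]
[-0.15, -0.07, 0.07]
[-0.16, -0.05, 0.07]
[-0.17, -0.02, 0.07]
[-0.17, 0.0, 0.07]
[-0.17, 0.03, 0.07]
[-0.16, 0.05, 0.07]
[-0.15, 0.07, 0.07]
[-0.14, 0.09, 0.07]
[-0.13, 0.11, 0.07]
[-0.11, 0.13, 0.07]
```

arm_command --steps '[[[0,-0.14,-0.09,0.03,0,0,0.95],[0,-0.15,-0.07,0.03,0,0,0.95],[0,-0.16,-0.05,0.03,0,0,0.95],[0,-0.17,-0.02,0.03,0,0,0.95],[0,-0.17,0,0.03,0,0,0.95],[0,-0.17,0.03,0.03,0,0,0.95]]]'

```text
time_s: 34.98
eef_pos: [483.5, 206.0, 177.3]
ee_rot: [-0.0, 0.943, 0.334, -0.001]
force: [0.7, -0.6, 0.4]
grip_width: 0.001
grip_force: 0.0
```

arm_command --steps '[[[0,-0.16,0.05,0.03,0,0,0.95],[0,-0.15,0.07,0.03,0,0,0.95],[0,-0.14,0.09,0.03,0,0,0.95],[0,-0.13,0.11,0.03,0,0,0.95],[0,-0.11,0.13,0.03,0,0,0.95],[0,0,0,0,0,0,0]]]'

```text
time_s: 35.72
eef_pos: [460.2, 171.3, 170.2]
ee_rot: [0.0, 1.0, -0.013, -0.001]
force: [-0.7, 0.4, -0.8]
grip_width: -0.0
grip_force: 0.0
```

```bash
python3 - <<'E'
from fit import *
im,C=snap("wrist","w16.png")
to(461.4,172.2,90,-0.029)
m=im.max(2)<50
for q,st in blobs(m,150): print(q,st,ray(C,*q,55).round(0))
g=cv2.medianBlur(cv2.cvtColor(im,cv2.COLOR_BGR2GRAY),5)
u,v=proj(C,(461.4,172.2,55));print("pred button px",u,v)
cs=cv2.HoughCircles(g,cv2.HOUGH_GRADIENT,1,20,param1=60,param2=18,minRadius=12,maxRadius=45)
for c in (cs[0][:12] if cs is not None else []):
    if np.hypot(c[0]-u,c[1]-v)<60: print(c,ray(C,c[0],c[1],55).round(1))
print("knob shut px",proj(C,(513.6,250.7,122)))
E
```

```text
t 35.77 pos [460.5 171.5 170.5] yaw -0.024 tilt [-0.002 -0.    -1.   ] grip -0.002 0.0
 shift/50 tool xyz [ 0.02 -0.01  1.61] turn z/.15 0.03
   shift if turned first [ 0.02 -0.01  1.61]
[605.5, 68.0] [592, 44, 35, 42, 668] [572. -20.  55.]
[179.0, 182.3] [156, 166, 48, 34, 1139] [505. 270.  55.]
[317.4, 233.1] [291, 210, 53, 54, 1265] [464. 171.  55.]
[317.9, 419.5] [35, 289, 566, 191, 54441] [279. 175.  55.]
pred button px 315.5742863313668 236.2017482082476
[317.5 236.5  27.4] [461.1 170.7  55. ]
knob shut px [162.97996377 186.33516608]
```

The button is at (317,236), within 2 mm of the estimate, and the knob is in its shut position. Descending to press.

arm_command --steps '[[[0,0.01,0.01,0.45,0,0,0],[0,0,0,0.45,0,0,0],[0,0,0,0.45,0,0,0],[0,0,0,0.3,0,0,0],[0,0,0,0.06,0,0,0],[0,0,0,0.04,0,0,0],[0,0,0,0,0,0,0]]]'

```text
time_s: 36.65
eef_pos: [461.7, 171.0, 84.3]
ee_rot: [-0.0, 1.0, -0.013, 0.001]
force: [0.5, 0.2, -0.1]
grip_width: -0.001
grip_force: 0.0
```

arm_command --steps '[[[0,0,0,0.06,0,0,0],[0,0,0,0.06,0,0,0],[0,0,0,0.06,0,0,0],[0,0,0,0,0,0,0]]]'

```text
time_s: 37.15
eef_pos: [462.0, 171.1, 77.5]
ee_rot: [-0.0, 1.0, -0.013, 0.001]
force: [-10.3, -1.8, 32.1]
grip_width: -0.0
grip_force: 16.4
```

arm_command --steps '[[[0,0,0,-0.06,0,0,0],[0,0,0,0,0,0,0]]]'

```text
time_s: 37.4
eef_pos: [461.8, 171.0, 78.3]
ee_rot: [-0.0, 1.0, -0.013, 0.001]
force: [0.1, 0.7, 4.1]
grip_width: -0.0
grip_force: 1.9
```

arm_command --steps '[[[0,0,0,-0.05,0,0,0],[0,0,0,0,0,0,0]]]'

```text
time_s: 37.65
eef_pos: [461.6, 171.0, 80.4]
ee_rot: [-0.0, 1.0, -0.013, 0.0]
force: [1.5, 1.2, 2.5]
grip_width: 0.002
grip_force: 1.4
```

arm_command --steps '[[[0,0,0,-0.05,0,0,0],[0,0,0,0,0,0,0]]]'

```text
time_s: 37.9
eef_pos: [461.2, 170.9, 82.8]
ee_rot: [0.0, 1.0, -0.013, -0.0]
force: [1.1, 0.1, 1.8]
grip_width: 0.001
grip_force: 0.8
```

The force follows a spring profile (4.1, 2.5, then 1.8 N), so the button bottomed out. Now I retreat and check the cover.

arm_command --steps '[[[0,0,0,-0.5,0,0,0],[0,0,0,-0.7,0,0,0],[0,0,0,-0.7,0,0,0],[0,0,0,0,0,0,0],[0,-0.6,0.6,0,0,0,0],[0,-0.6,0.6,0,0,0,0],[0,-0.6,0.6,0,0,0,0],[0,0,0,0,0,0,0]]]'

```text
time_s: 38.9
eef_pos: [367.1, 82.6, 176.9]
ee_rot: [-0.0, 1.0, -0.014, -0.001]
force: [0.4, -0.5, 0.1]
grip_width: -0.002
grip_force: 0.0
```

```bash
python3 - <<'E'
from fit import *
P=np.array([642.4,275.]);k0=loc(-.029,np.array([562.2,199.3]),(-50,50))-P
im,C=snap("top","topf.png")
m=(im.max(2)<40); 
u,v=proj(C,(513.6,250.7,104));print("pred knob mid",u,v, sense()["force"])
for q,st in blobs(m,12):
    if np.hypot(q[0]-u,q[1]-v)<25:
        d=ray(C,*q,104)[:2]-P;print(q,st,d+P,np.hypot(*d),"angle",(np.arctan2(d[1],d[0])-np.arctan2(k0[1],k0[0])+np.pi)%(2*np.pi)-np.pi)
print(blobs((cv2.cvtColor(im,cv2.COLOR_BGR2HSV)[...,2]>150)[230:330,290:500],50))
E
```

```text
pred knob mid 134.55022903914383 243.49451166266246 [ 0.19397644 -0.46253493  0.18735925]
[134.1, 243.5] [128, 240, 13, 8, 77] [513.58683923 251.51196239] 130.9370776285589 angle -0.005996724081634319
[]
```

The cover is shut to within measurement error (-0.006 rad), no white caps are left on the part of the bench I checked, and the robot is clear of everything. Handing in.

```bash
python3 -c "
from rig import *
print(finish_job())"
```

```text
the job is handed in; nothing more can be done
None
```

I handed the job in at about 39 s: all three loose white caps are in the dish on the chamber floor, the cover is shut (measured within 0.01 rad) and the start button was pressed and released. The hand-in returned no verdict, and after the cover closed I could not see the dish and caps again.

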